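# Set and switch on the raking lamp at a gilded frame's corner

## Robot

A 6-joint arm with a two-finger parallel gripper is mounted at the origin on the work surface. World frame = base frame: x ahead of the robot, y to its left, z up, the work surface at z = 0. Lengths are in m, angles in rad, forces in N, time in s.
With the tool pointing down it reaches from about 0.25 to 0.725 m from the base axis. Payload 4 kg.
Tool frame: the origin (TCP) lies on the centre line of the jaws, within the pads' length; the fingertips stand tip_reach ahead of it and the grasp point (between the pads) lies 5 mm behind it (tip_reach is the distance from the TCP to the fingertips, in m); z points along the fingers, y is the direction in which the jaws open and shut (so a half turn about z gives the same grasp; the last joint's range is limited). The gripper opens to 85 mm and grips with 20 to 120 N. Pads are 22 mm wide; open, the fingers measure 114 mm over their backs; the gripper's body (76 mm by 85 mm) begins 54 mm behind the grasp point. The pads swing forward as they close: fully open they stand 13 mm farther back than shut.
Start: joints at [1.314, 0.241, 0.005, 1.335, 0, 1.571], TCP at [0.127, 0.484, 0.224] pointing down, gripper open.
Joint ranges: [-2.72, 2.72], [-1.05, 1.87], [-1.09, 1.28], [-1.99, 2.15], [-1.42, 1.44], [-3.14, 3.14]. Speed limits (rad/s): [2.79, 2.79, 3.14, 3.14, 3.14, 3.14].

## Interface

Orientations are given as a unit quaternion [x, y, z, w].
In Python, from workcell import * gives the robot as it stands.
- The arm moves only by the tool arm_command, never from a script. Its arguments are lists of equal length, an entry for each row: "translation": the shift along the tool's x, y, z in cm, a list of three; "turn": the turn about the tool's z in rad; "hand": the closure, from 0 (fully open) to 1 (shut). In form: {"translation": [[x, y, z], ...], "turn": [turn, ...], "hand": [hand, ...]}. A call has 1 to 5 rows; each row is the pose to reach, as a shift and turn from the pose commanded when the call began, along the tool's axes at that moment; what a row does not reach only later rows make up. A row lasts 1/12 s, in which the tool goes at most 41.7 mm and 7.16 degrees, less where a joint would pass 70% of its speed; a pose out of reach is approached as far as the arm can. A call with a gripper value outside its range is refused whole. The fingers move at their own pace and stop on an object; the grip force is fixed at half the most. Time passes only in rows, so rows that repeat a pose let the fingers close. It gives the time, the measured TCP pose, the force and the opening at its end, in the units of the state.
- get_obs(): the state, without advancing time (a new reading comes with each control period).
- camera(name): name is "side" or "top"; returns (picture, depth): 400x640x3 uint8, red, green, blue; 400x640 float32, m along the optical axis (not along the pixel's ray), 0 where there is no reading.
- camera_info(name): a dict with "mtx" (3x3 intrinsics, pixels), "world_to_cam" (4x4, takes a point from world to camera coordinates). Camera axes: x right, y down, z forward; pixel columns grow to the right and rows downward; lengths in m; the calibration is good to about 2 mm. A picture is of the moment at which its call begins. camera_info takes no time and is no camera call.
- job_done(): hands the job in, once; it reports no verdict.
Trained networks look in the newest picture that a camera, given by its name, has taken for a name from the list of things; names that differ only in an ending like _2 or _b are one class to them, and where a whole thing is asked for, a point or a joint stands for the part that bears it (a point fixed in the world has none). Each returns a list of dicts, best first, with "conf" (0 to 1); they miss things now and then, are a little off and sometimes report something else, mostly with a low value. They report only what shows in the picture. A call takes as long as a camera call.
- search_frame(camera, name): "location" ([row, column] in pixels, amid what is visible of it).
- spot_point(camera, name): "location" ([row, column] in pixels: a listed point, or the origin of a listed thing).
The state is a dict: "clock": time; "joint_pos": joint angles; "joint_vel": joint speeds; "tau": joint torques, N m; "eef_pos": TCP position; "tool_rot": TCP orientation; "ft_force": force on the tool from outside, world axes, zero at the start; "ft_torque": the same for the moment, N m; "grip_width": finger opening in m.
Only numpy, scipy, OpenCV 4.12 (cv2) and the standard library are available. Lean on these libraries where they do the work, as an engineer would, in place of code of your own. Each camera call takes 0.05 s, during which the arm holds its last target. There are 200 camera calls.

## Task

Get the raking lamp ready over the corner of the gilded frame: slide the flush lock switch in its recessed slot away from the lamp post to free the boom, push the boom round to its stop over the frame's corner, and slide the switch fully back to lock it there. Only then pull the power toggle's bat outward and flip it over its lock to the side away from the robot, letting it drop back in. Do not touch the frame or shift the jar, the tin or the dish, and leave everything standing as it is.

Things in the scene. Friction and masses are not known exactly. Their poses are not given: they have to be found in the camera images.
- unit: grey fixed lamp base, 180 (x) x 360 (y: -190 to +170) x 70 mm high, turned up to 0.3 rad. Origin on the table under the switch's locked place; x points away from the robot, y along the base to the lamp post. On its top at x = 0: toggle at y -145 mm, slot from y -75 to +45 mm (36 mm wide, 12 mm deep, black floor at z 58 mm), lamp post (44 mm diameter) at y +125 mm
- lock (a joint): slide switch, m: 0 = locked (towards the lamp post), 0.030 = free (along the base's -y, towards the toggle); slide it to its end. Friction about 2.5 N, no spring, stays where left. Locked, a hidden bolt holds the boom at either end of its swing; it cannot lock with the boom part-way
- lock_ridge (a point): middle of the top of the switch's grey crosswise ridge: 10 mm thick along the slot, nearly as wide as the slot, 11 mm tall, flush with the base's top (z 70 mm), reached only inside the slot. Locked, 40 mm of the slot are empty on its lamp-post side; free, 40 mm on its toggle side: a closed fingertip let down there pushes it along
- boom (a joint): turn of the lamp boom about its upright post, rad: 0 = parked, pointing along the base's +x; grows anticlockwise seen from above to 1.25 = its stop over the frame's corner. Friction about 0.1 N m, no spring. About 0.07 of play while locked
- boom_bar (a point): middle of the boom's aluminium bar 100 mm out from the post axis. The bar is 16 mm wide, 18 mm tall (z 88 to 106 mm), bare from 22 to 160 mm out; the black lamp head (100 x 70 mm, z 82 to 115 mm) follows to 260 mm out. Its x points outward along the boom, y to the side it swings to
- boom_pivot (a point): point on the post's axis at the bar's height (z 97 mm)
- toggle (a joint): tilt of the power toggle's bat, rad: 0 = off, leaning 0.4 rad from upright towards the base's -x (the robot); 0.8 = on, leaning 0.4 rad towards +x, with 0.07 of play at either end. Stays where it is left. A hump blocks it unless the bat is pulled out
- bat (a joint): how far the bat is pulled out along its own length, m: 0 = in, 0.010 = fully out. A spring pulls it in, 4 N at rest to 8 N fully out. It must be out by 5 mm or more to pass the hump, and drops back in on the far side when let go
- bat_head (a point): centre of the steel knob at the bat's tip, a flat disc 24 mm in diameter and 16 mm thick whose flat faces look along the base's +y and -y; 66 mm from toggle_pivot with the bat in; its z points out along the bat. Shaft below 10 mm thick, with a 14 mm collar 40 to 46 mm from toggle_pivot. Pinch it on the flat faces, so that it can turn between the fingers
- toggle_pivot (a point): point on the toggle's hinge axis (along the base's y), 10 mm below the base's top
- frame: L-shaped corner of a gilded carved picture frame lying fixed on the table, rails 85 mm wide and up to 58 mm high; origin at the outer corner on the table, rails run along its +x (340 mm) and +y (340 mm). Not to be touched
- cotton_jar: white lidded jar 72 mm in diameter, 75 mm high; bystander, loose; origin at the centre of its foot
- wax_tin: metal tin 64 mm in diameter, 55 mm high; bystander, loose; origin at the centre of its foot
- dish: shallow white dish 90 mm in diameter, 16 mm high; bystander, loose; origin at the centre of its foot

How it is judged:
On the way, in this order (a step that is already met when the one before it is completed fails the run):
1. the lock switch is slid to free while the boom is still parked (value of joint lock above 0.022 m and value of joint boom below 0.15 rad), for 0.1 s.
2. the boom is pushed round to its stop over the frame's corner (value of joint boom above 1.17 rad and value of joint lock above 0.01 m), for 0.1 s.
3. the lock switch is slid back to locked with the boom at its stop and the toggle still off (value of joint lock below 0.006 m and value of joint boom above 1.17 rad and value of joint toggle below 0.2 rad), for 0.1 s.
4. the bat is pulled outward while still on the off side (value of joint bat above 0.004 m and value of joint toggle below 0.4 rad), for 0.05 s.
At the end, for the whole second after the job is handed in: lock switch back within 6 mm of its locked end; boom within 0.08 rad of its stop over the frame's corner and at rest; toggle over on the on side (joint above 0.65 rad) with its bat dropped in (pulled out less than 3 mm) (value of joint lock below 0.006 m and value of joint boom above 1.17 rad and value of joint toggle above 0.65 rad and value of joint bat below 0.003 m and velocity of joint boom below 0.05 rad/s); the robot touches nothing.
It fails at once if the jar, the tin or the dish is shifted by more than 20 mm or tipped (distance of any of cotton_jar, wax_tin, dish from where it was at the start of the episode above 0.02 m or angle between any of cotton_jar, wax_tin, dish's own z axis and vertical above 0.3 rad).
It fails at once if the robot touches the frame with more than 2 N (contact force between any of the fingers, the arm and frame above 2 N).
It also fails if it takes over 64 s, if anything falls off the work surface, if the arm or the gripper's body presses on something with over 40 N, if the wrist force passes 120 N, or if a joint passes its speed limit or range.

## Working session

There is one attempt and no reset: what is moved stays moved. The work goes in short steps, Python scripts to look and compute and a tool call to move; the robot and the scene stay as the last step left them, time stands still between calls to the robot, and variables do not carry over. Pictures are saved under pics/ and viewed, about 8 in all and at most 12, crops included, and the job is handed in when it is done.

Besides the shell and the picture viewer there is one more tool, called after "Request:" by a JSON object that holds its "method" and its "body", one argument or row to a line. arm_command: Moves the arm, as the interface text tells. Its arguments: {"type":"object","properties":{"translation":{"type":"array","items":{"type":"array","items":{"type":"number"}}},"turn":{"type":"array","items":{"type":"number"}},"hand":{"type":"array","items":{"type":"number"}}},"required":["translation","turn","hand"]}

```bash
ls; mkdir -p pics
cat > h.py <<'E'
from workcell import *
import numpy as np, cv2
def w2c(c): 
    i=camera_info(c); return np.array(i["mtx"]),np.array(i["world_to_cam"])
def unproj(c,rc,depth=None,z=None):
    K,T=w2c(c); r,cc=rc; ray=np.linalg.inv(K)@[cc,r,1.]
    R,t=T[:3,:3],T[:3,3]
    o=-R.T@t; d=R.T@ray
    if z is not None: return o+d*(z-o[2])/d[2]
    return o+d*depth
def proj(c,p):
    K,T=w2c(c); q=K@(T[:3,:3]@np.asarray(p,float)+T[:3,3]); return q[1]/q[2],q[0]/q[2]
E
python3 - <<'E'
from h import *
o=get_obs(); print({k:np.round(v,3) for k,v in o.items()})
for c in("side","top"):
    im,d=camera(c); cv2.imwrite(f"pics/{c}0.png",im[:,:,::-1]); np.save(f"/tmp/{c}0.npy",d)
    K,T=w2c(c); print(c,np.round(-T[:3,:3].T@T[:3,3],3),np.round(T[2,:3],2))
    for n,z in [("unit",0),("lock_ridge",.07),("boom_bar",.097),("boom_pivot",.097),("bat_head",.121),("toggle_pivot",.06),("frame",0),("cotton_jar",0),("wax_tin",0),("dish",0)]:
        for x in spot_point(c,n)[:2]:
            r,cc=x["location"]; print(n,round(x["conf"],2),np.round((r,cc),1),np.round(unproj(c,(r,cc),z=z),4))
E
```

```text
pics
{'clock': np.float64(0.0), 'joint_pos': array([1.314, 0.241, 0.004, 1.335, 0.   , 1.571]), 'joint_vel': array([ 0.001,  0.001,  0.   ,  0.   , -0.001, -0.   ]), 'tau': array([ 0.0000e+00, -3.7232e+01,  2.5241e+01,  1.7000e-02,  0.0000e+00,
        0.0000e+00]), 'eef_pos': array([0.127, 0.483, 0.223]), 'tool_rot': array([ 0.128,  0.992, -0.001, -0.   ]), 'ft_force': array([ 0.811, -0.087,  0.907]), 'ft_torque': array([ 0.038, -0.029, -0.037]), 'grip_width': np.float64(0.085)}
side [ 0.57  -0.932  1.115] [ 0.02  0.68 -0.73]
unit 0.58 [217.  296.4] [0.5425 0.022  0.    ]
lock_ridge 0.61 [202.7 297.3] [0.5472 0.0143 0.07  ]
boom_bar 0.87 [164.2 332.6] [0.6518 0.1371 0.097 ]
boom_pivot 0.85 [160.5 293.2] [0.5373 0.1571 0.097 ]
bat_head 0.49 [233.2 292.6] [ 0.5356 -0.1346  0.121 ]
toggle_pivot 0.94 [243.9 303.6] [ 0.5621 -0.1224  0.06  ]
frame 0.88 [150.7 301.7] [0.5622 0.3067 0.    ]
cotton_jar 0.58 [313.8 290.6] [ 0.5257 -0.2919  0.    ]
wax_tin 0.89 [304.8 345.2] [ 0.6623 -0.2716  0.    ]
dish 0.55 [234.7 362.3] [ 0.7266 -0.0501  0.    ]
top [0.366 0.005 1.544] [ 0.17  0.   -0.99]
unit 0.87 [222.3 312.4] [0.5519 0.0258 0.    ]
lock_ridge 0.41 [218.5 317. ] [0.5549 0.0115 0.07  ]
boom_bar 0.71 [182.6 268.1] [0.655  0.1559 0.097 ]
boom_pivot 0.83 [223.8 271.9] [0.5342 0.1411 0.097 ]
boom_pivot 0.72 [218.9 314.4] [0.5502 0.0189 0.097 ]
bat_head 0.56 [223.4 365.2] [ 0.5364 -0.1255  0.121 ]
toggle_pivot 0.74 [218.7 363.2] [ 0.5576 -0.1252  0.06  ]
toggle_pivot 0.16 [224.3 314.4] [0.5388 0.019  0.06  ]
frame 0.76 [212.1 218.7] [0.5793 0.3155 0.    ]
cotton_jar 0.65 [234.9 411.4] [ 0.5175 -0.2781  0.    ]
wax_tin 0.77 [188.5 408.9] [ 0.6621 -0.2727  0.    ]
dish 0.83 [164.5 340.6] [ 0.7356 -0.0596  0.    ]
```

Run:
```python
from h import *
a=cv2.imread("pics/top0.png")[110:310,180:450]; b=cv2.imread("pics/side0.png")[110:350,180:440]
cv2.imwrite("pics/a.png",cv2.resize(a,None,fx=2.9,fy=2.9,interpolation=cv2.INTER_CUBIC))
cv2.imwrite("pics/b.png",cv2.resize(b,None,fx=2.5,fy=2.5,interpolation=cv2.INTER_CUBIC))
```

```text
(no output)
```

View pics/a.png

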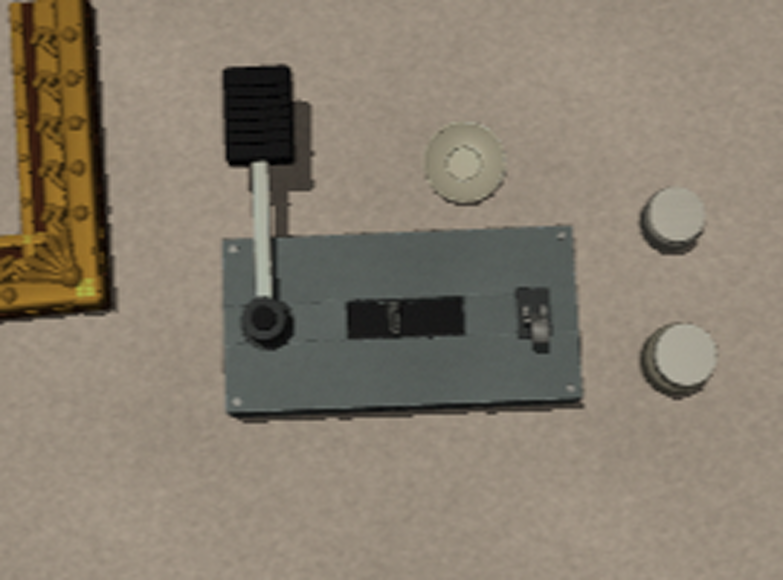

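View pics/b.png

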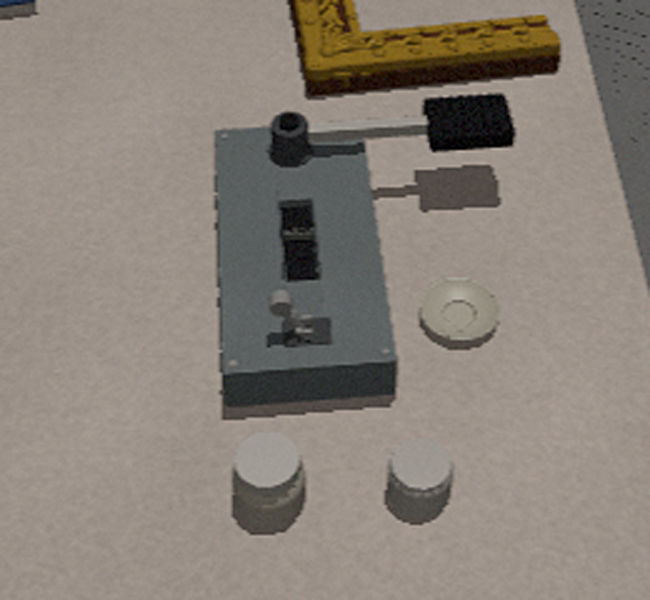

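The top crop shows the post at (265,320), the slot spanning columns 347–465 with the ridge at 394, the bat at (540,330), and the boom parked pointing up. The side crop agrees: the bat leans towards the robot, with the jar and tin at the near end. Next I'll fit the base pose from depth.

Run:
```python
from h import *
def cloud(c):
    d=np.load(f"/tmp/{c}0.npy"); K,T=w2c(c); r,cc=np.mgrid[:400,:640]
    P=np.stack([cc*d,r*d,d],-1)@np.linalg.inv(K).T
    return (P-T[:3,3])@T[:3,:3],d
for c in("top","side"):
    P,d=cloud(c); x,y,z=P[...,0],P[...,1],P[...,2]
    reg=(d>0)&(x>.4)&(x<.7)&(y>-.2)&(y<.25)
    m=reg&(abs(z-.07)<.006); q=P[m][:,:2].astype(np.float32)
    rect=cv2.minAreaRect(q); print(c,"top z",np.median(P[m][:,2]),"rect",np.round(rect[0],4),np.round(rect[1],4),rect[2])
    t=np.radians(rect[2]); 
    if rect[1][0]>rect[1][1]: t-=np.pi/2
    t=(t+np.pi/4)%(np.pi/2)-np.pi/4
    R=np.array([[np.cos(t),-np.sin(t)],[np.sin(t),np.cos(t)]]); o=np.array(rect[0])-R@[0,-.01]
    print(" yaw",t,"origin",o)
    for n,l in [("toggle",(0,-.145)),("slot0",(0,-.075)),("slot1",(0,.045)),("post",(0,.125))]: print(n,np.round(o+R@l,4))
    # slot floor
    L=(P[...,:2]-o)@R
    s=reg&(z<.064)&(z>.05)&(abs(L[...,0])<.03)&(L[...,1]>-.09)&(L[...,1]<.06)
    print(" slot local x,y pct",np.round(np.percentile(L[s],[3,50,97],axis=0),4).tolist(), s.sum())
    b=reg&(z>.105)&(abs(L[...,1]+.145)<.04); print(" bat pts",b.sum(),np.round(np.median(L[b],0),4),np.round(np.percentile(z[b],[5,50,95]),4))
    p=reg&(z>.085)&(abs(L[...,1]-.125)<.04)&(abs(L[...,0])<.04); print(" post",np.round(L[p].mean(0),4),z[p].max())
    p=reg&(z>.085)&(abs(L[...,1]-.125)<.04)&(L[...,0]>.05)&(L[...,0]<.14); A=np.polyfit(L[p][:,0],L[p][:,1],1);print(" boom",A)
    f=(d>0)&(z>.02)&(y>.25)&(x>.5)&(x<1); print(" frame xmin,ymin", np.round(np.percentile(x[f],1),3),np.round(np.percentile(y[f],1),3))
```

```text
top top z 0.06932922381901933 rect [0.5527 0.0082] [0.1787 0.3606] 3.175847053527832
 yaw 0.05542898762382131 origin [0.55217959 0.01822296]
toggle [ 0.5602 -0.1266]
slot0 [ 0.5563 -0.0567]
slot1 [0.5497 0.0632]
post [0.5453 0.143 ]
 slot local x,y pct [[-0.017, -0.0723], [0.0008, -0.0186], [0.0197, 0.0433]] 474
 bat pts 55 [-0.0263 -0.1442] [0.1185 0.1282 0.1351]
 post [0.0035 0.1233] 0.12465300964683389
 boom [-0.01530563  0.12600355]
 frame xmin,ymin 0.536 0.322
side top z 0.07099931287333434 rect [0.5529 0.0082] [0.1782 0.3654] 3.1717755794525146
 yaw 0.055357926995797335 origin [0.55239506 0.01816312]
toggle [ 0.5604 -0.1266]
slot0 [ 0.5565 -0.0567]
slot1 [0.5499 0.0631]
post [0.5455 0.143 ]
 slot local x,y pct [[-0.0179, -0.0617], [0.0002, -0.0162], [0.018, 0.0454]] 349
 bat pts 92 [-0.0256 -0.15  ] [0.1083 0.1277 0.134 ]
 post [0.0049 0.1168] 0.12720537111943805
 boom [-0.00191336  0.12205072]
 frame xmin,ymin 0.52 0.317
```

```bash
cat >> h.py <<'E'
TH=.0554; O=np.array([.5523,.0182]); RL=np.array([[np.cos(TH),-np.sin(TH)],[np.sin(TH),np.cos(TH)]])
from scipy.spatial.transform import Rotation as Rt
def goto(l,z):
    "local xy, world TCP z -> shift in tool cm, turn so that tool y = base y"
    o=get_obs(); R=Rt.from_quat(o["tool_rot"]).as_matrix(); p=np.r_[O+RL@l,z]
    y=R[:,1]; turn=np.arctan2(y[1],y[0])-(TH+np.pi/2)
    return np.round(R.T@(p-o["eef_pos"])*100,2), round(turn,3), np.round(p,4)
def where():
    o=get_obs(); R=Rt.from_quat(o["tool_rot"]).as_matrix()
    print("t",o["clock"],"local",np.round(RL.T@(o["eef_pos"][:2]-O),4),"z",round(o["eef_pos"][2],4),"F",np.round(o["ft_force"],1),"w",o["grip_width"],"tilt",np.round(R[:,2],3))
E
python3 - <<'E'
import workcell; print([n for n in dir(workcell) if n[0]!="_"]); print(getattr(workcell,"tip_reach",None))
from h import *
where(); print(goto([0,.025],.13),)
E
```

```text
['Unreachable', 'camera', 'camera_info', 'get_obs', 'job_done', 'search_frame', 'spot_point', 'tip_reach']
0.014
t 1.1 local [-0.3989  0.4882] z 0.2239 F [-1.5 -0.7  0.4] w 0.08545920740999266 tilt [-0. -0. -1.]
(array([-52.19, -31.83,   9.39]), np.float64(-0.312), array([0.5509, 0.0432, 0.13  ]))
```

Request:
{"method": "arm_command", "body": {
  "translation": [
    [-3.4,-2.1,0],
    [-6.8,-4.2,0],
    [-10.2,-6.3,0],
    [-13.6,-8.4,0],
    [-17,-10.5,0]
  ],
  "turn": [-0.06,-0.12,-0.18,-0.25,-0.312],
  "hand": [1,1,1,1,1]
}}

```text
clock: 1.52
eef_pos: [0.2655, 0.3375, 0.224]
tool_rot: [-0.03, 1.0, 0.0, 0.0]
ft_force: [1.7, 0.9, 0.4]
grip_width: 0.0251
```

Run:
```python
from h import *
where(); print(goto([0,.025],.13),)
```

```text
t 1.5167 local [-0.2686  0.3347] z 0.224 F [1.7 0.9 0.4] w 0.02511092417475667 tilt [ 0.  0. -1.]
(array([-26.73, -31.08,   9.4 ]), np.float64(0.004), array([0.5509, 0.0432, 0.13  ]))
```

Request:
{"method": "arm_command", "body": {
  "translation": [
    [-2.7,-3.1,0],
    [-5.4,-6.2,0],
    [-8.1,-9.3,0],
    [-10.8,-12.4,0],
    [-13.5,-15.5,0]
  ],
  "turn": [0,0,0,0,0],
  "hand": [1,1,1,1,1]
}}

```text
clock: 1.93
eef_pos: [0.4092, 0.1898, 0.2242]
tool_rot: [-0.028, 1.0, 0.0, 0.0]
ft_force: [0.2, 0.6, 1.1]
grip_width: 0.0001
```

Request:
{"method": "arm_command", "body": {
  "translation": [
    [-2.7,-3.1,0],
    [-5.4,-6.2,2],
    [-8.1,-9.3,4],
    [-10.8,-12.4,7],
    [-13.2,-15.5,9.4]
  ],
  "turn": [0,0,0,0,0],
  "hand": [1,1,1,1,1]
}}

```text
clock: 2.35
eef_pos: [0.5379, 0.0561, 0.1408]
tool_rot: [-0.027, 1.0, 0.0, 0.001]
ft_force: [0.3, 0.7, 0.3]
grip_width: -0.0
```

Request:
{"method": "arm_command", "body": {
  "translation": [
    [0,0,0],
    [0,0,0]
  ],
  "turn": [0,0],
  "hand": [1,1]
}}

```text
clock: 2.52
eef_pos: [0.5358, 0.0559, 0.1392]
tool_rot: [-0.026, 1.0, -0.0, -0.002]
ft_force: [-0.3, 0.0, 0.3]
grip_width: -0.0
```

Run:
```python
from h import *
where(); print(goto([0,.025],.076),)
im,d=camera("side"); p=proj("side",[.551,.043,.08]); r,c=map(int,p)
cv2.imwrite("pics/c.png",cv2.resize(im[r-60:r+60,c-70:c+70,::-1],None,fx=5,fy=5,interpolation=cv2.INTER_CUBIC)); print(p)
im,d=camera("top")
```

```text
t 2.5167 local [-0.0144  0.0386] z 0.1392 F [-0.3  0.   0.3] w -4.688401262384971e-05 tilt [-0.005 -0.    -1.   ]
(array([-1.48, -1.35,  6.31]), np.float64(-0.004), array([0.5509, 0.0432, 0.076 ]))
(np.float64(192.6805572333376), np.float64(298.4509287343572))
```

View pics/c.png

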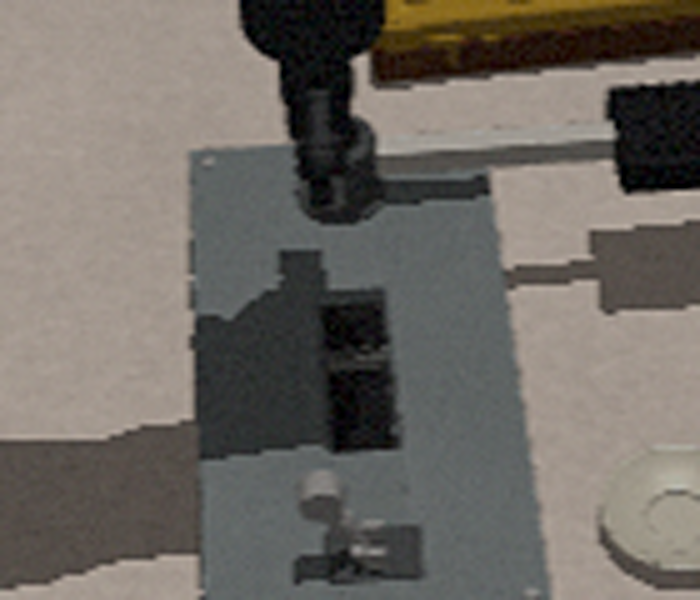

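The closed fingertips are at about (320,200) in the crop, above and just post-side of the slot, which spans (325–400, 290–450). The ridge is at row 355.

Request:
{"method": "arm_command", "body": {
  "translation": [
    [-1.5,-1.35,2],
    [-1.5,-1.35,4.5],
    [-1.5,-1.35,4.5],
    [-1.5,-1.35,4.5]
  ],
  "turn": [0,0,0,0],
  "hand": [1,1,1,1]
}}

```text
clock: 2.95
eef_pos: [0.5506, 0.0461, 0.0966]
tool_rot: [-0.029, 1.0, 0.0, -0.001]
ft_force: [-0.9, -0.6, 0.4]
grip_width: 0.0002
```

Run:
```python
from h import *
where(); print(goto([0,.025],.076),)
im,d=camera("side"); r,c=192,298
cv2.imwrite("pics/d.png",cv2.resize(im[r-60:r+60,c-70:c+70,::-1],None,fx=5,fy=5,interpolation=cv2.INTER_CUBIC))
```

```text
t 2.95 local [-0.0001  0.0279] z 0.0966 F [-0.9 -0.6  0.4] w 0.00024009485591172994 tilt [-0.002  0.    -1.   ]
(array([-0.02, -0.29,  2.06]), np.float64(0.002), array([0.5509, 0.0432, 0.076 ]))
```

View pics/d.png

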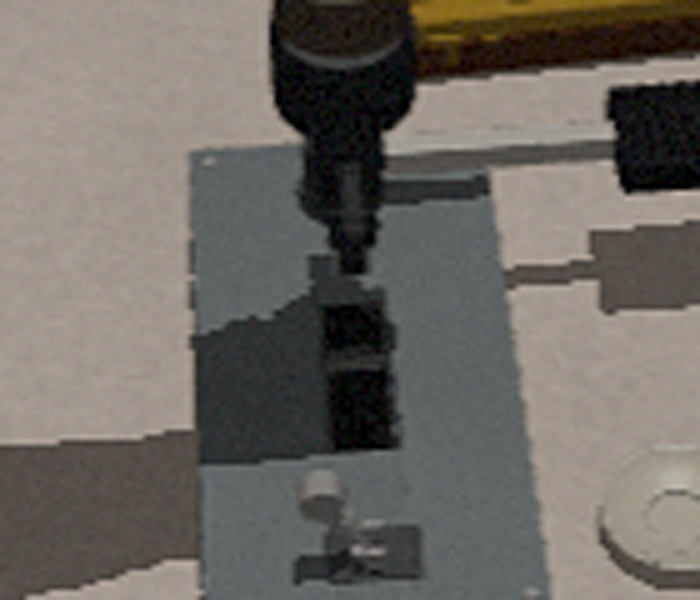

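The tip is at about (350,272), in line with the slot above its post-side gap. I'll let it down.

Request:
{"method": "arm_command", "body": {
  "translation": [
    [0,-0.3,0],
    [0,-0.3,0.6],
    [0,-0.3,1.3],
    [0,-0.3,2.0],
    [0,-0.3,2.0]
  ],
  "turn": [0,0,0,0,0],
  "hand": [1,1,1,1,1]
}}

```text
clock: 3.42
eef_pos: [0.5509, 0.0419, 0.0747]
tool_rot: [-0.028, 1.0, -0.0, -0.001]
ft_force: [-0.1, -0.3, -0.5]
grip_width: 0.0002
```

Request:
{"method": "arm_command", "body": {
  "translation": [
    [0,0,0]
  ],
  "turn": [0],
  "hand": [1]
}}

```text
clock: 3.5
eef_pos: [0.5515, 0.0419, 0.0756]
tool_rot: [-0.028, 1.0, -0.0, -0.001]
ft_force: [-0.0, -0.2, 0.9]
grip_width: -0.0001
```

Run:
```python
from h import *
where(); print(goto([0,-.01],.076),)
```

```text
t 3.5 local [0.0005 0.0237] z 0.0756 F [-0.  -0.2  0.9] w -0.00011600206848759445 tilt [-0.002 -0.    -1.   ]
(array([ 0.05, -3.37, -0.04]), np.float64(-0.0), array([0.5529, 0.0082, 0.076 ]))
```

In the slot with no contact. Now I'll push towards the toggle.

Request:
{"method": "arm_command", "body": {
  "translation": [
    [0,-0.7,0],
    [0,-1.4,0],
    [0,-2.1,0],
    [0,-2.8,0],
    [0,-3.4,0]
  ],
  "turn": [0,0,0,0,0],
  "hand": [1,1,1,1,1]
}}

```text
clock: 3.92
eef_pos: [0.5543, 0.0068, 0.0766]
tool_rot: [-0.027, 1.0, -0.0, 0.0]
ft_force: [-0.2, 0.1, 0.8]
grip_width: -0.0
```

Request:
{"method": "arm_command", "body": {
  "translation": [
    [0,0,0],
    [0,0,0]
  ],
  "turn": [0,0],
  "hand": [1,1]
}}

```text
clock: 4.08
eef_pos: [0.5542, 0.0074, 0.0765]
tool_rot: [-0.027, 1.0, 0.0, 0.0]
ft_force: [-0.0, 0.2, 0.7]
grip_width: -0.0003
```

Run:
```python
from h import *
where()
```

```text
t 4.0833 local [ 0.0013 -0.0109] z 0.0765 F [-0.   0.2  0.7] w -0.0002747967952461355 tilt [ 0.  0. -1.]
```

Request:
{"method": "arm_command", "body": {
  "translation": [
    [0,-0.2,0],
    [0,-0.4,0],
    [0,-0.6,0]
  ],
  "turn": [0,0,0],
  "hand": [1,1,1]
}}

```text
clock: 4.33
eef_pos: [0.5544, 0.0021, 0.0764]
tool_rot: [-0.028, 1.0, 0.0, -0.0]
ft_force: [0.1, -0.1, -0.4]
grip_width: -0.0004
```

Run:
```python
from h import *
where()
im,d=camera("side"); r,c=192,298
cv2.imwrite("pics/e.png",cv2.resize(im[r-60:r+60,c-70:c+70,::-1],None,fx=5,fy=5,interpolation=cv2.INTER_CUBIC))
camera("top")
for cam in("side","top"):
  for x in spot_point(cam,"lock_ridge")[:1]:
    p=unproj(cam,x["location"],z=.07); print(cam,x["conf"],np.round(RL.T@(p[:2]-O),4))
```

```text
t 4.3333 local [ 0.0012 -0.0162] z 0.0764 F [ 0.1 -0.1 -0.4] w -0.0003606628248140869 tilt [-0.  0. -1.]
side 0.53 [0.0001 0.0061]
```

View pics/e.png

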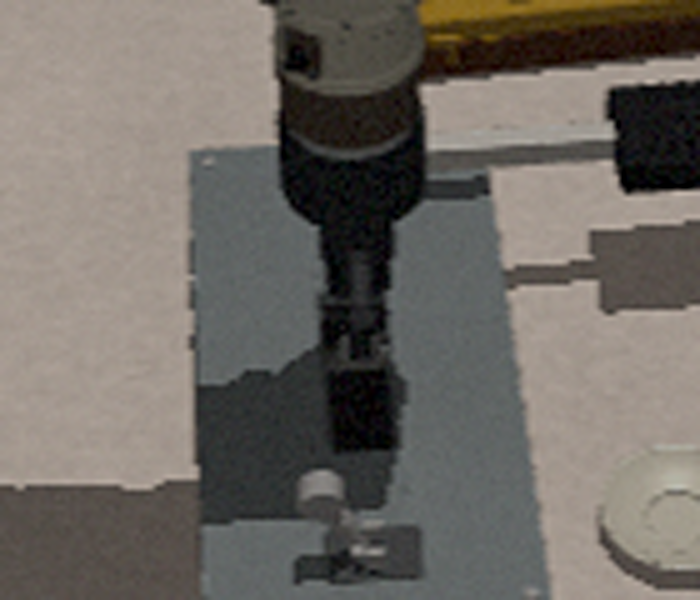

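The crop shows the dark slot below the ridge still reaching from row 370 to 450. I'll check where the fingertip should project.

Run:
```python
from h import *
im,d=camera("side")
f=lambda l,z:[round(float(v)) for v in (np.array(proj("side",np.r_[O+RL@l,z]))-[132,228])*5]
for n,l,z in [("tip",(0.001,-.016),.0624),("tcp",(0.001,-.016),.0764),("tipfront",(0.001,-.03),.0624),("ridge0",(0,0),.07),("ridgefree",(0,-.03),.07),("ridgeW",(-.018,-.03),.07),("slot-75",(0,-.075),.07),("slot45",(0,.045),.07)]: print(n,f(l,z))
r,c=205,298
e=im[r-25:r+25,c-30:c+30,::-1].astype(float); e=np.clip(e*2.2,0,255).astype(np.uint8)
cv2.imwrite("pics/f.png",cv2.resize(e,None,fx=11,fy=11,interpolation=cv2.INTER_CUBIC))
K,T=w2c("side"); 
for rr in range(186,224,2):
    P=unproj("side",(rr,299),depth=d[rr,299]); print(rr,np.round(RL.T@(P[:2]-O),3),round(P[2],3),end=" | ")
```

```text
tip [378, 360]
tcp [362, 359]
tipfront [397, 361]
ridge0 [348, 356]
ridgefree [388, 359]
ridgeW [391, 327]
slot-75 [451, 365]
slot45 [290, 350]
186 [-0.001 -0.055] 0.19 | 188 [-0.001 -0.055] 0.182 | 190 [-0.001 -0.063] 0.183 | 192 [-0.002 -0.069] 0.182 | 194 [-0.002 -0.07 ] 0.176 | 196 [-0.002 -0.075] 0.173 | 198 [-0.002 -0.046] 0.135 | 200 [-0.001 -0.03 ] 0.109 | 202 [-0.001 -0.028] 0.1 | 204 [-0.001 -0.008] 0.069 | 206 [-0.001 -0.008] 0.061 | 208 [-0.002 -0.015] 0.061 | 210 [-0.002 -0.023] 0.061 | 212 [-0.003 -0.029] 0.06 | 214 [-0.003 -0.04 ] 0.063 | 216 [-0.004 -0.046] 0.063 | 218 [-0.004 -0.051] 0.059 | 220 [-0.005 -0.062] 0.065 | 222 [-0.005 -0.074] 0.07 |
```

View pics/f.png

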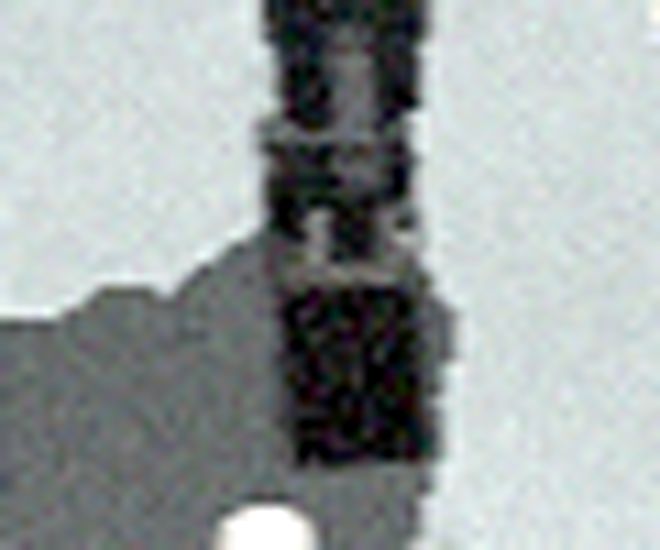

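The fingertip isn't visible where TCP+14 mm says it should be (row ~208). The finger ends near row 203 and the ridge seems not to have moved. I'll measure the finger's lower end in the depth clouds.

Run:
```python
from h import *
for c in("side","top"):
    im,d=camera(c); K,T=w2c(c); r,cc=np.mgrid[:400,:640]
    P=np.stack([cc*d,r*d,d],-1)@np.linalg.inv(K).T; P=(P-T[:3,3])@T[:3,:3]
    L=(P[...,:2]-O)@RL; z=P[...,2]
    if c=="side":
        for rr in range(196,224):
            print(rr,[f"{1000*L[rr,q,0]:.0f},{1000*L[rr,q,1]:.0f},{1000*z[rr,q]:.0f}" for q in range(291,309,2)])
    else:
        m=(d>0)&(abs(L[...,0])<.02)&(L[...,1]>-.08)&(L[...,1]<.05); 
        print("top z in slot:",np.round(np.percentile(z[m],[1,10,50,90]),3))
        for x in spot_point(c,"lock_ridge")[:2]: print(x)
```

```text
196 ['-21,22,71', '-16,30,62', '-10,35,56', '-7,-74,173', '-2,-74,172', '3,-76,174', '8,-75,173', '13,-72,168', '23,16,74']
197 ['-22,18,71', '-16,26,63', '-10,27,61', '-8,-76,171', '-3,-77,172', '3,-74,168', '8,-69,162', '13,-70,162', '23,15,71']
198 ['-22,13,73', '-16,28,56', '-10,25,59', '-7,-60,150', '-2,-47,136', '4,-46,134', '10,-17,102', '18,22,59', '23,11,70']
199 ['-22,12,70', '-16,16,65', '-11,18,62', '-6,-21,104', '-1,-25,108', '4,-27,110', '10,-20,101', '18,20,57', '23,10,68']
200 ['-22,9,69', '-16,16,60', '-11,12,65', '-6,-20,99', '-1,-32,112', '4,-27,106', '10,-21,98', '17,15,58', '22,3,72']
201 ['-22,2,73', '-17,14,59', '-11,4,69', '-6,-18,93', '-1,-28,103', '4,-31,106', '10,-19,92', '16,-2,73', '22,-2,73']
202 ['-23,0,70', '-17,8,62', '-12,-2,72', '-7,-19,90', '-1,-27,98', '4,-26,96', '10,-27,97', '16,-4,72', '22,-2,68']
203 ['-23,-1,68', '-17,3,62', '-12,-4,70', '-7,-19,86', '-1,-26,93', '4,-27,93', '10,-21,86', '16,-9,73', '22,-5,68']
204 ['-23,-7,71', '-17,2,60', '-12,-6,68', '-7,-10,72', '-1,-5,65', '5,-7,67', '10,-9,69', '16,-9,69', '21,-11,70']
205 ['-23,-13,72'
[... 1656 characters left out ...]
 '7,-50,58', '12,-52,59', '18,-53,60']
219 ['-26,-63,72', '-21,-65,74', '-15,-53,59', '-10,-56,62', '-4,-53,58', '1,-57,61', '6,-59,64', '12,-53,57', '17,-57,60']
220 ['-26,-65,70', '-21,-66,70', '-15,-58,60', '-10,-57,59', '-5,-60,62', '1,-56,57', '6,-60,60', '12,-61,62', '17,-62,62']
221 ['-26,-67,68', '-21,-71,73', '-16,-60,59', '-10,-60,58', '-5,-61,59', '1,-59,56', '6,-61,58', '12,-62,59', '17,-61,57']
222 ['-27,-71,69', '-21,-75,73', '-16,-67,63', '-10,-63,58', '-5,-76,72', '0,-75,71', '5,-76,71', '11,-74,68', '16,-76,70']
223 ['-27,-80,76', '-22,-78,73', '-16,-78,72', '-11,-77,70', '-6,-80,73', '-0,-80,73', '5,-80,72', '10,-81,72', '16,-83,74']
top z in slot: [0.175 0.527 0.534 0.545]
```

Depth shows the fingers ending at z≈0.086 over local y≈-0.02, with the ridge unmoved (front face at y≈-0.007). The fingertips are therefore about 22 mm higher than the reported TCP + tip_reach implies, and they passed over the ridge. I'll go back over the gap and feel downwards.

Request:
{"method": "arm_command", "body": {
  "translation": [
    [0,2,0],
    [0,4.1,0],
    [0,4.1,0.5],
    [0,4.1,1.0],
    [0,4.1,1.0]
  ],
  "turn": [0,0,0,0,0],
  "hand": [1,1,1,1,1]
}}

```text
clock: 5.15
eef_pos: [0.5513, 0.0427, 0.0652]
tool_rot: [-0.028, 1.0, -0.0, -0.001]
ft_force: [-1.1, 0.2, -0.7]
grip_width: -0.0003
```

```bash
cat >> h.py <<'E'
def tipprof(c="side",lx=.011,zmin=.062,zmax=.12,ylo=-.1,yhi=.1):
    "lowest hand points seen from the side: local x,y,z of the last pixel above the jump, per column"
    im,d=camera(c); K,T=w2c(c); r,cc=np.mgrid[:400,:640]
    P=np.stack([cc*d,r*d,d],-1)@np.linalg.inv(K).T; P=(P-T[:3,3])@T[:3,:3]
    return (P[...,:2]-O)@RL,P[...,2],im
E
python3 - <<'E'
from h import *
where()
L,z,im=tipprof()
for rr in range(180,206): print(rr,[f"{1000*L[rr,q,0]:.0f},{1000*L[rr,q,1]:.0f},{1000*z[rr,q]:.0f}" for q in range(291,309,3)])
E
```

```text
t 5.15 local [0.0003 0.0245] z 0.0652 F [-1.1  0.2 -0.7] w -0.00027808354978341626 tilt [-0.002 -0.001 -1.   ]
180 ['-18,86,71', '-11,8,148', '-3,-6,162', '4,-17,172', '13,9,145', '26,85,68']
181 ['-18,79,73', '-11,11,142', '-3,11,140', '4,-20,171', '13,10,141', '25,78,71']
182 ['-18,79,70', '-11,13,136', '-3,14,134', '4,-25,173', '13,11,136', '25,78,66']
183 ['-18,73,72', '-11,33,111', '-4,-17,161', '3,-23,167', '11,-21,164', '25,71,69']
184 ['-19,70,71', '-10,69,71', '-4,-19,160', '3,-26,167', '11,-30,170', '24,60,76']
185 ['-19,68,68', '-11,16,121', '-5,-31,168', '3,-29,166', '11,-33,169', '24,60,73']
186 ['-19,62,70', '-11,64,68', '-5,-33,167', '3,-31,164', '11,-33,165', '24,58,71']
187 ['-19,57,72', '-11,56,72', '-5,-35,165', '3,-33,162', '10,-34,163', '23,53,71']
188 ['-20,53,72', '-12,-2,128', '-5,-33,159', '2,-37,163', '10,-34,159', '23,51,69']
189 ['-20,47,73', '-12,-2,124', '-5,-28,151', '3,-21,142', '11,-21,142', '23,46,71']
190 ['-20,46,71', '-11,48,67', '-5,-7,124', '4,9,107', '14,46,67', '22,38,75']
191 ['-20,42,71', '-12,49,63', '-4,13,100', '4,16,96', '14,48,62', '22,
[... 402 characters left out ...]
['-22,19,71', '-13,29,59', '-35,-950,1115', '4,26,60', '13,27,58', '20,16,70']
198 ['-22,17,69', '-13,23,61', '-5,29,54', '4,21,62', '12,25,56', '20,8,75']
199 ['-22,10,73', '-35,-950,1115', '-5,15,65', '3,17,62', '12,18,60', '20,6,72']
200 ['-22,9,69', '-14,18,58', '-5,18,58', '3,13,62', '12,17,57', '19,-1,76']
201 ['-22,5,70', '-14,15,58', '-6,-1,75', '3,1,72', '11,2,69', '19,-1,71']
202 ['-23,-1,71', '-14,-3,74', '-6,-2,72', '2,-0,68', '11,0,67', '19,-9,76']
203 ['-23,-1,67', '-15,-6,73', '-6,-5,70', '2,-6,71', '10,-6,70', '19,0,62']
204 ['-23,-6,69', '-15,-5,67', '-6,-8,70', '2,-9,70', '10,-8,68', '19,-2,61']
205 ['-23,-9,68', '-15,-10,68', '-7,-6,63', '2,-10,67', '10,-7,63', '19,-5,60']
```

Request:
{"method": "arm_command", "body": {
  "translation": [
    [0,0,0.3],
    [0,0,0.6],
    [0,0,0.9],
    [0,0,0.9]
  ],
  "turn": [0,0,0,0],
  "hand": [1,1,1,1]
}}

```text
clock: 5.53
eef_pos: [0.5517, 0.0425, 0.0566]
tool_rot: [-0.027, 1.0, -0.0, -0.001]
ft_force: [0.0, -0.4, 0.3]
grip_width: -0.0001
```

Run:
```python
from h import *
where(); print(get_obs()["joint_pos"].round(4))
L,z,im=tipprof()
for rr in range(190,203): print(rr,[f"{1000*L[rr,q,0]:.0f},{1000*L[rr,q,1]:.0f},{1000*z[rr,q]:.0f}" for q in range(293,307,2)])
```

```text
t 5.5333 local [0.0007 0.0243] z 0.0566 F [ 0.  -0.4  0.3] w -0.00014749761054841848 tilt [-0.001 -0.    -1.   ]
[ 0.0769  0.4718 -0.1184  0.9819 -0.      0.0224]
190 ['-14,44,73', '-11,-28,148', '-6,-39,159', '-0,-37,156', '5,-34,152', '10,-36,154', '19,40,73']
191 ['-14,48,64', '-11,-22,137', '-6,-33,149', '-0,-33,148', '5,-26,140', '10,-30,143', '19,39,70']
192 ['-15,48,60', '-11,-16,126', '-5,-7,116', '1,-5,115', '6,-5,114', '11,-6,114', '19,34,72']
193 ['-15,42,62', '-10,24,80', '-4,11,94', '1,13,91', '7,13,91', '14,44,57', '19,33,68']
194 ['-15,39,61', '-10,30,70', '-5,12,89', '1,13,87', '7,14,85', '13,39,58', '19,37,60']
195 ['-15,37,59', '-10,37,58', '-5,11,86', '1,14,82', '6,11,85', '13,34,60', '19,34,59']
196 ['-16,31,61', '-10,33,59', '-5,10,83', '1,16,76', '6,10,81', '12,18,73', '18,28,61']
197 ['-16,31,57', '-10,27,60', '-5,18,71', '1,11,77', '6,14,73', '13,28,58', '18,26,59']
198 ['-16,27,57', '-10,25,59', '-5,26,58', '1,23,60', '7,25,57', '12,23,58', '18,22,59']
199 ['-16,21,59', '-11,20,60', '-5,22,58', '1,17,62', '6,18,61', '12,19,59', '17,14,63']
200 ['-16,16,61', '-11,17,59', '-5,13,63', '0,15,60', '6,15,60', '12,17,57', '17,15,58']
201 ['-17,15,57', '-11,3,70', '-6,1,72', '-0,-1,74', '5,-1,73', '11,-1,73', '16,1,70']
202 ['-17,12,57', '-11,2,67', '-6,-3,73', '-0,-3,72', '5,-1,69', '11,1,66', '16,-3,70']
```

Request:
{"method": "arm_command", "body": {
  "translation": [
    [0,0,0.3],
    [0,0,0.6],
    [0,0,0.9],
    [0,0,0.9]
  ],
  "turn": [0,0,0,0],
  "hand": [1,1,1,1]
}}

```text
clock: 5.92
eef_pos: [0.5525, 0.0429, 0.0506]
tool_rot: [-0.028, 1.0, -0.0, 0.001]
ft_force: [-5.2, -1.2, 13.9]
grip_width: -0.0003
```

Request:
{"method": "arm_command", "body": {
  "translation": [
    [0,0,0.2]
  ],
  "turn": [0],
  "hand": [1]
}}

```text
clock: 6.0
eef_pos: [0.5526, 0.0429, 0.0505]
tool_rot: [-0.028, 1.0, -0.0, 0.001]
ft_force: [-12.9, -0.9, 39.4]
grip_width: -0.0003
```

Request:
{"method": "arm_command", "body": {
  "translation": [
    [0,0,0]
  ],
  "turn": [0],
  "hand": [1]
}}

```text
clock: 6.08
eef_pos: [0.5526, 0.0429, 0.0506]
tool_rot: [-0.028, 1.0, -0.0, 0.001]
ft_force: [-9.3, -1.1, 25.0]
grip_width: 0.0002
```

Run:
```python
from h import *
where()
L,z,im=tipprof()
for rr in range(192,203): print(rr,[f"{1000*L[rr,q,0]:.0f},{1000*L[rr,q,1]:.0f},{1000*z[rr,q]:.0f}" for q in range(293,307,2)])
```

```text
t 6.0833 local [0.0016 0.0246] z 0.0506 F [-9.3 -1.1 25. ] w 0.00024943780600525687 tilt [ 0.003 -0.    -1.   ]
192 ['-15,46,62', '-10,3,107', '-6,-35,147', '-35,-950,1115', '5,-35,146', '10,-34,144', '19,31,75']
193 ['-15,45,59', '-9,42,62', '-5,-21,128', '-0,-24,130', '5,-18,123', '11,-17,122', '19,38,63']
194 ['-35,-950,1115', '-9,41,58', '-5,12,88', '1,11,89', '-35,-950,1115', '12,17,82', '19,39,57']
195 ['-15,36,60', '-10,37,58', '-5,12,84', '1,14,82', '7,16,79', '12,21,73', '19,32,60']
196 ['-16,28,64', '-10,30,61', '-5,14,78', '1,12,80', '6,11,80', '12,20,70', '18,29,60']
197 ['-16,25,64', '-10,31,56', '-5,15,74', '1,15,73', '6,12,76', '12,21,65', '18,24,61']
198 ['-16,21,64', '-10,25,59', '-5,21,62', '0,10,74', '6,14,69', '12,20,63', '18,23,59']
199 ['-16,19,62', '-11,19,61', '-5,16,64', '1,20,59', '6,14,65', '12,14,64', '18,19,58']
200 ['-16,16,61', '-11,18,59', '-5,17,58', '0,17,58', '6,15,60', '12,16,58', '17,14,60']
201 ['-17,10,64', '-11,7,66', '-6,1,73', '-0,1,72', '5,-2,74', '11,-1,73', '16,1,70']
202 ['-17,8,61', '-11,0,69', '-6,-3,72', '-1,-4,73', '5,-5,73', '11,-4,72', '16,-2,69']
```

Contact with the slot floor is at reported TCP z 0.0505, so the tip is about 7.5 mm above the reported TCP. I'll lift to leave ~3 mm of clearance, then push.

Request:
{"method": "arm_command", "body": {
  "translation": [
    [0,0,-0.75],
    [0,0,-0.75]
  ],
  "turn": [0,0],
  "hand": [1,1]
}}

```text
clock: 6.3
eef_pos: [0.5534, 0.0431, 0.0557]
tool_rot: [-0.028, 1.0, 0.0, 0.002]
ft_force: [-0.5, -1.2, -0.1]
grip_width: -0.0001
```

Request:
{"method": "arm_command", "body": {
  "translation": [
    [0,-0.5,0],
    [0,-1.0,0],
    [0,-1.5,0],
    [0,-2.0,0],
    [0,-2.0,0]
  ],
  "turn": [0,0,0,0,0],
  "hand": [1,1,1,1,1]
}}

```text
clock: 6.72
eef_pos: [0.553, 0.0222, 0.0532]
tool_rot: [-0.027, 1.0, 0.0, -0.001]
ft_force: [1.0, 0.7, -0.5]
grip_width: -0.0002
```

Run:
```python
from h import *
where()
L,z,im=tipprof()
for rr in range(196,216): print(rr,[f"{1000*L[rr,q,0]:.0f},{1000*L[rr,q,1]:.0f},{1000*z[rr,q]:.0f}" for q in range(291,310,3)])
```

```text
t 6.7167 local [0.0009 0.0039] z 0.0532 F [ 1.   0.7 -0.5] w -0.00019015494657199195 tilt [-0.001  0.    -1.   ]
196 ['-21,19,75', '-13,33,58', '-7,-54,152', '1,-57,154', '9,-56,152', '20,14,75', '29,15,74']
197 ['-22,18,72', '-13,23,65', '-7,-57,151', '1,-57,150', '9,-55,147', '20,16,70', '29,10,75']
198 ['-22,15,71', '-13,25,60', '-7,-50,140', '1,-38,126', '9,-40,127', '20,10,72', '28,9,72']
199 ['-22,13,68', '-13,21,59', '-6,-4,86', '2,-7,88', '11,-1,81', '20,6,72', '28,5,72']
200 ['-22,9,69', '-14,18,58', '-6,-1,78', '2,-6,83', '11,-3,79', '20,4,71', '28,1,73']
201 ['-22,2,73', '-14,13,59', '-35,-950,1115', '2,-8,81', '11,-1,72', '19,-1,71', '28,2,68']
202 ['-23,1,69', '-14,8,61', '-6,0,69', '2,-4,73', '11,-0,68', '19,-6,73', '27,-4,70']
203 ['-23,-2,69', '-14,4,61', '-6,2,63', '2,-8,73', '11,-3,66', '19,-2,65', '27,-7,69']
204 ['-23,-9,72', '-15,-10,73', '-6,-10,72', '2,-7,68', '10,-10,70', '19,0,58', '27,-14,72']
205 ['-23,-9,68', '-15,-13,72', '-7,-14,72', '1,-16,73', '10,-14,70', '19,-5,60', '26,-17,72']
206 ['-23,-14,69', '-15,-16,71', '-7,-18,72', '1,-20,74', '10,-19,71', '
[... 195 characters left out ...]
-16,59', '26,-24,68']
209 ['-24,-26,70', '-16,-19,62', '-7,-15,57', '1,-16,57', '9,-17,58', '18,-18,58', '25,-33,73']
210 ['-24,-33,75', '-16,-23,63', '-8,-24,63', '1,-21,58', '9,-22,58', '17,-25,61', '25,-36,73']
211 ['-24,-29,66', '-16,-23,58', '-8,-25,60', '0,-27,62', '9,-25,58', '17,-27,59', '25,-38,71']
212 ['-25,-36,70', '-16,-31,63', '-8,-32,63', '0,-29,59', '9,-28,57', '17,-33,61', '24,-42,72']
213 ['-25,-41,71', '-17,-32,60', '-8,-32,59', '-35,-950,1115', '8,-32,57', '17,-30,54', '24,-43,69']
214 ['-25,-44,71', '-17,-38,63', '-9,-35,58', '-0,-35,58', '8,-38,60', '16,-39,61', '24,-50,72']
215 ['-25,-50,73', '-17,-39,60', '-9,-37,57', '-1,-40,59', '8,-37,55', '16,-43,61', '23,-54,73']
```

The ridge is moving now (front face at y≈-18 mm). Pushing on.

Request:
{"method": "arm_command", "body": {
  "translation": [
    [0,-0.5,0],
    [0,-1.0,0],
    [0,-1.4,0],
    [0,-1.8,0],
    [0,-1.8,0]
  ],
  "turn": [0,0,0,0,0],
  "hand": [1,1,1,1,1]
}}

```text
clock: 7.18
eef_pos: [0.554, 0.0044, 0.0537]
tool_rot: [-0.027, 1.0, 0.0, -0.0]
ft_force: [0.6, 2.1, -1.2]
grip_width: 0.0001
```

Request:
{"method": "arm_command", "body": {
  "translation": [
    [0,-0.2,0],
    [0,-0.4,0]
  ],
  "turn": [0,0],
  "hand": [1,1]
}}

```text
clock: 7.35
eef_pos: [0.554, 0.0039, 0.0538]
tool_rot: [-0.028, 1.0, 0.003, -0.0]
ft_force: [-0.9, 13.0, -0.5]
grip_width: 0.0
```

Run:
```python
from h import *
where()
L,z,im=tipprof()
for rr in range(208,219): print(rr,[f"{1000*L[rr,q,0]:.0f},{1000*L[rr,q,1]:.0f},{1000*z[rr,q]:.0f}" for q in range(291,310,3)])
```

```text
t 7.35 local [ 0.0009 -0.0144] z 0.0538 F [-0.9 13.  -0.5] w 3.767094095064297e-05 tilt [-0.001  0.007 -1.   ]
208 ['-24,-18,66', '-15,-11,57', '-7,-18,65', '1,-25,71', '9,-27,72', '18,-15,58', '25,-28,72']
209 ['-24,-28,73', '-16,-25,69', '-8,-28,71', '1,-28,70', '9,-26,67', '18,-16,55', '25,-31,71']
210 ['-24,-30,72', '-16,-27,67', '-8,-31,70', '0,-33,72', '8,-36,74', '17,-25,61', '25,-34,70']
211 ['-24,-36,73', '-16,-32,69', '-8,-35,70', '0,-35,70', '8,-34,68', '17,-27,59', '24,-40,73']
212 ['-25,-35,68', '-16,-28,60', '-8,-36,68', '0,-32,62', '8,-35,66', '17,-32,61', '24,-41,70']
213 ['-25,-37,66', '-17,-33,61', '-8,-34,62', '-0,-35,62', '8,-34,60', '16,-36,61', '24,-42,67']
214 ['-25,-44,71', '-17,-35,60', '-9,-38,62', '-0,-35,57', '8,-36,58', '16,-41,63', '24,-48,70']
215 ['-25,-47,70', '-17,-40,60', '-9,-44,64', '-1,-43,63', '8,-41,59', '16,-41,58', '23,-53,71']
216 ['-25,-49,68', '-17,-41,58', '-9,-37,52', '-1,-41,57', '7,-46,61', '16,-46,60', '23,-54,69']
217 ['-26,-56,72', '-17,-47,61', '-9,-48,61', '-1,-46,58', '7,-50,61', '15,-49,59', '23,-59,70']
218 ['-26,-57,69', '-18,-52,62', '-9,-49,58', '-2,-57,67', '7,-53,61', '15,-53,60', '23,-61,68']
```

The switch is at its free end (13 N stop force, ridge front at −35 mm). I'll lift out and go beside the boom bar.

Request:
{"method": "arm_command", "body": {
  "translation": [
    [0,0.5,0],
    [0,0.5,-1.2],
    [0,0.5,-2.4],
    [-3,2.5,-2.4],
    [-6,5,-2.4]
  ],
  "turn": [0,0,0,0,0],
  "hand": [1,1,1,1,1]
}}

```text
clock: 7.82
eef_pos: [0.6123, 0.0519, 0.0795]
tool_rot: [-0.026, 1.0, -0.001, 0.001]
ft_force: [0.5, 0.1, 0.1]
grip_width: -0.0001
```

Request:
{"method": "arm_command", "body": {
  "translation": [
    [-2,2.5,0],
    [-4,4.5,0],
    [-4,4.5,0]
  ],
  "turn": [0,0,0],
  "hand": [1,1,1]
}}

```text
clock: 8.07
eef_pos: [0.6529, 0.1049, 0.0779]
tool_rot: [-0.03, 1.0, -0.0, 0.002]
ft_force: [0.8, -0.2, 1.2]
grip_width: 0.0003
```

Run:
```python
from h import *
where()
# path table for finger centre: half extents along y hy=.011(..), x .011
P=np.array([0,.125])
for ph in [0,.2,.4,.6,.8,1.0,1.15,1.25,1.3]:
    h=.012*abs(np.cos(ph))+.011*abs(np.sin(ph)); n=np.array([-np.sin(ph),np.cos(ph)])
    print(ph,np.round(P+.1*np.array([np.cos(ph),np.sin(ph)])-n*(.008+h),4))
im,d=camera("side"); camera("top")
for cam in("side","top"):
  for x in spot_point(cam,"lock_ridge")[:1]:
    p=unproj(cam,x["location"],z=.07); print(cam,x["conf"],np.round(RL.T@(p[:2]-O),4))
```

```text
t 8.0667 local [0.1052 0.081 ] z 0.0779 F [ 0.8 -0.2  1.2] w 0.00025155215833922784 tilt [ 0.005  0.    -1.   ]
0 [0.1   0.105]
0.2 [0.1024 0.1234]
0.4 [0.1012 0.1424]
0.6 [0.0961 0.1616]
0.8 [0.0871 0.1798]
1.0 [0.074  0.1963]
1.15 [0.0618 0.2069]
1.25 [0.0526 0.2129]
1.3 [0.0478 0.2155]
side 0.51 [ 0.004  -0.0213]
top 0.46 [-0.0002 -0.0367]
```

Request:
{"method": "arm_command", "body": {
  "translation": [
    [0.4,1.2,0.4],
    [0.4,2.2,0.4],
    [0.3,3.2,0.4],
    [0.3,4.2,0.4],
    [0.3,5.2,0.4]
  ],
  "turn": [0,0,0,0,0],
  "hand": [1,1,1,1,1]
}}

```text
clock: 8.68
eef_pos: [0.6429, 0.154, 0.074]
tool_rot: [-0.028, 1.0, -0.0, -0.0]
ft_force: [-1.0, -1.2, -0.4]
grip_width: -0.0005
```

Request:
{"method": "arm_command", "body": {
  "translation": [
    [0.1,0.9,0],
    [0.3,1.9,0],
    [0.6,2.9,0],
    [1.0,3.8,0],
    [1.5,4.7,0]
  ],
  "turn": [0,0,0,0,0],
  "hand": [1,1,1,1,1]
}}

```text
clock: 9.1
eef_pos: [0.6255, 0.2003, 0.074]
tool_rot: [-0.028, 1.0, 0.0, 0.0]
ft_force: [0.5, -1.3, -0.3]
grip_width: -0.0
```

```bash
cat >> h.py <<'E'
def boom():
    L,z,im=tipprof("top"); L2,z2,im2=tipprof("side")
    for n,(l,zz,i) in {"top":(L,z,im),"side":(L2,z2,im2)}.items():
        q=l-np.array([0,.125]); r=np.hypot(q[...,0],q[...,1])
        m=(r>.17)&(r<.25)&(zz>.085)&(zz<.125)&(i.max(-1)<70)&(q[...,0]>-.05); m2=m; 
        if m2.sum()>20: v=np.median(q[m2],0); print(n,"head pts",m2.sum(),"angle",round(np.arctan2(v[1],v[0]),3),"r",round(np.hypot(*v),3))
E
python3 - <<'E'
from h import *
where(); boom()
E
```

```text
t 9.1 local [0.0832 0.1778] z 0.074 F [ 0.5 -1.3 -0.3] w -5.36272798349115e-06 tilt [ 0.001  0.    -1.   ]
top head pts 36 angle 0.915 r 0.239
side head pts 328 angle 0.77 r 0.208
```

Request:
{"method": "arm_command", "body": {
  "translation": [
    [0.4,0.9,0],
    [0.9,1.8,0],
    [1.5,2.4,0],
    [2.1,2.9,0],
    [2.6,3.2,0]
  ],
  "turn": [0,0,0,0,0],
  "hand": [1,1,1,1,1]
}}

```text
clock: 9.62
eef_pos: [0.5971, 0.2307, 0.0739]
tool_rot: [-0.028, 1.0, 0.0, -0.0]
ft_force: [0.8, -0.9, -0.0]
grip_width: 0.0003
```

Request:
{"method": "arm_command", "body": {
  "translation": [
    [0.4,0.2,0],
    [0.7,0.35,0],
    [0.7,0.35,0]
  ],
  "turn": [0,0,0],
  "hand": [1,1,1]
}}

```text
clock: 9.87
eef_pos: [0.5908, 0.2331, 0.0741]
tool_rot: [-0.028, 1.0, 0.0, 0.001]
ft_force: [1.6, -0.6, -1.3]
grip_width: -0.0001
```

Run:
```python
from h import *
where(); boom()
```

```text
t 9.8667 local [0.0503 0.2124] z 0.0741 F [ 1.6 -0.6 -1.3] w -0.00014329531898804156 tilt [ 0.001  0.    -1.   ]
top head pts 138 angle 1.34 r 0.236
side head pts 88 angle 1.105 r 0.196
```

Request:
{"method": "arm_command", "body": {
  "translation": [
    [0.2,0,0],
    [0.4,0.1,0],
    [0.4,0.1,0]
  ],
  "turn": [0,0,0],
  "hand": [1,1,1]
}}

```text
clock: 10.22
eef_pos: [0.5905, 0.2331, 0.0743]
tool_rot: [-0.027, 1.0, -0.0, 0.004]
ft_force: [10.3, -0.7, -5.0]
grip_width: 0.0002
```

Request:
{"method": "arm_command", "body": {
  "translation": [
    [0.2,0,0],
    [0.3,0.1,0],
    [0.3,0.1,0]
  ],
  "turn": [0,0,0],
  "hand": [1,1,1]
}}

```text
clock: 10.47
eef_pos: [0.5904, 0.2332, 0.0745]
tool_rot: [-0.026, 1.0, -0.001, 0.006]
ft_force: [16.2, -2.3, -8.9]
grip_width: -0.0
```

Run:
```python
from h import *
where()
```

```text
t 10.4667 local [0.05   0.2125] z 0.0745 F [16.2 -2.3 -8.9] w -2.015771680475048e-05 tilt [ 0.013 -0.002 -1.   ]
```

Boom is at its stop (16 N, position matches 1.25 rad). Backing off, then going to the slot's toggle-side gap.

Request:
{"method": "arm_command", "body": {
  "translation": [
    [-1.5,0,0],
    [-3.5,-0.5,0],
    [-5,-2,-2],
    [-5,-5,-4],
    [-5,-9,-5]
  ],
  "turn": [0,0,0,0,0],
  "hand": [1,1,1,1,1]
}}

```text
clock: 10.88
eef_pos: [0.6398, 0.1492, 0.1255]
tool_rot: [-0.03, 1.0, 0.001, 0.001]
ft_force: [0.8, -0.3, 1.5]
grip_width: -0.0002
```

Request:
{"method": "arm_command", "body": {
  "translation": [
    [0,-4,0],
    [0,-8,0],
    [2,-11.5,0],
    [5,-14,0],
    [8,-16.5,0]
  ],
  "turn": [0,0,0,0,0],
  "hand": [1,1,1,1,1]
}}

```text
clock: 11.3
eef_pos: [0.5665, -0.0238, 0.1233]
tool_rot: [-0.027, 1.0, 0.0, -0.001]
ft_force: [-0.8, -1.0, -0.1]
grip_width: -0.0001
```

Request:
{"method": "arm_command", "body": {
  "translation": [
    [0.8,-1,0],
    [0.8,-1,0]
  ],
  "turn": [0,0],
  "hand": [1,1]
}}

```text
clock: 11.47
eef_pos: [0.5574, -0.0347, 0.1239]
tool_rot: [-0.025, 1.0, 0.0, -0.001]
ft_force: [-0.1, 0.7, 1.0]
grip_width: 0.0001
```

Run:
```python
from h import *
where(); print(goto([0,-.0545],.073)); boom()
```

```text
t 11.4667 local [ 0.0022 -0.0531] z 0.1239 F [-0.1  0.7  1. ] w 5.866238012645075e-05 tilt [-0.003  0.    -1.   ]
(array([ 0.2 , -0.14,  5.1 ]), np.float64(-0.005), array([ 0.5553, -0.0362,  0.073 ]))
top head pts 675 angle 1.259 r 0.209
side head pts 108 angle 1.122 r 0.211
```

Top view gives the boom at 1.26 rad. Descending into the toggle-side gap.

Request:
{"method": "arm_command", "body": {
  "translation": [
    [0.2,-0.1,2],
    [0.2,-0.1,4],
    [0.2,-0.1,5],
    [0.2,-0.1,5],
    [0.2,-0.1,5]
  ],
  "turn": [0,0,0,0,0],
  "hand": [1,1,1,1,1]
}}

```text
clock: 11.98
eef_pos: [0.5587, -0.0323, 0.0734]
tool_rot: [-0.028, 1.0, 0.0, -0.001]
ft_force: [0.7, 0.4, 0.8]
grip_width: 0.0
```

Request:
{"method": "arm_command", "body": {
  "translation": [
    [0,0,0.6],
    [0,0,1.2],
    [0,0,1.7],
    [0,0,2.0],
    [0,0,2.0]
  ],
  "turn": [0,0,0,0,0],
  "hand": [1,1,1,1,1]
}}

```text
clock: 12.4
eef_pos: [0.5578, -0.0333, 0.0531]
tool_rot: [-0.028, 1.0, 0.0, -0.001]
ft_force: [-0.2, -0.2, -0.5]
grip_width: 0.0001
```

Run:
```python
from h import *
where()
```

```text
t 12.4 local [ 0.0026 -0.0517] z 0.0531 F [-0.2 -0.2 -0.5] w 9.430073795601809e-05 tilt [-0.001  0.    -1.   ]
```

Request:
{"method": "arm_command", "body": {
  "translation": [
    [0.1,0.7,0],
    [0.2,1.4,0],
    [0.2,2.1,0],
    [0.2,2.8,0],
    [0.2,3.3,0]
  ],
  "turn": [0,0,0,0,0],
  "hand": [1,1,1,1,1]
}}

```text
clock: 12.82
eef_pos: [0.5551, 0.0003, 0.0544]
tool_rot: [-0.028, 1.0, -0.0, 0.001]
ft_force: [1.6, -1.9, 0.0]
grip_width: -0.0
```

Request:
{"method": "arm_command", "body": {
  "translation": [
    [0,0.2,0],
    [0,0.4,0],
    [0,0.4,0]
  ],
  "turn": [0,0,0],
  "hand": [1,1,1]
}}

```text
clock: 13.07
eef_pos: [0.5551, 0.0006, 0.0544]
tool_rot: [-0.027, 1.0, -0.004, 0.001]
ft_force: [2.3, -12.1, 0.4]
grip_width: 0.0001
```

Run:
```python
from h import *
where()
```

```text
t 13.0667 local [ 0.0018 -0.0177] z 0.0544 F [  2.3 -12.1   0.4] w 8.547150664075235e-05 tilt [ 0.002 -0.008 -1.   ]
```

Locked end reached (12 N). I'll lift clear, open partly and go above the knob, then check the ridge and boom.

Request:
{"method": "arm_command", "body": {
  "translation": [
    [0,-0.5,0],
    [0,-0.5,-3],
    [0,-0.5,-6.5],
    [0,-0.5,-10],
    [1,-3,-10]
  ],
  "turn": [0,0,0,0,0],
  "hand": [1,1,1,1,0.6]
}}

```text
clock: 13.48
eef_pos: [0.5514, -0.0229, 0.1614]
tool_rot: [-0.031, 1.0, 0.002, 0.007]
ft_force: [1.4, -1.5, 0.0]
grip_width: 0.0107
```

Request:
{"method": "arm_command", "body": {
  "translation": [
    [0.8,-3.5,0],
    [1.6,-7,0],
    [1.8,-10,0],
    [1.8,-10,0],
    [1.8,-10,0]
  ],
  "turn": [0,0,0,0,0],
  "hand": [0.5,0.5,0.5,0.5,0.5]
}}

```text
clock: 13.9
eef_pos: [0.5331, -0.128, 0.1538]
tool_rot: [-0.026, 1.0, 0.001, -0.0]
ft_force: [0.0, 0.1, 0.4]
grip_width: 0.043
```

Run:
```python
from h import *
where(); boom(); print(goto([-.026,-.145],.15))
L,z,im=tipprof("side"); r,c=235,293
cv2.imwrite("pics/g.png",cv2.resize(im[r-75:r+35,c-60:c+60,::-1],None,fx=5,fy=5,interpolation=cv2.INTER_CUBIC))
for rr in range(196,216,2): print(rr,[f"{1000*L[rr,q,0]:.0f},{1000*L[rr,q,1]:.0f},{1000*z[rr,q]:.0f}" for q in range(291,310,4)])
b=(z>.1)&(z<.14)&(abs(L[...,0]+.026)<.03)&(abs(L[...,1]+.145)<.03)&(im.min(-1)>100); print("knob",b.sum(),np.round(L[b].mean(0),4),np.round([L[b].min(0),L[b].max(0)],3),np.round(np.percentile(z[b],[2,50,98]),4))
camera("top")
for cam in("side","top"):
  for n,zz in(("bat_head",.121),("lock_ridge",.07)):
    for x in spot_point(cam,n)[:1]:
      p=unproj(cam,x["location"],z=zz); print(cam,n,x["conf"],np.round(RL.T@(p[:2]-O),4))
```

```text
t 13.9 local [-0.0272 -0.145 ] z 0.1538 F [0.  0.1 0.4] w 0.04301165237461477 tilt [-0.     0.002 -1.   ]
top head pts 673 angle 1.258 r 0.209
side head pts 242 angle 1.182 r 0.21
(array([-0.09, -0.15,  0.37]), np.float64(0.001), array([ 0.5344, -0.128 ,  0.15  ]))
196 ['-24,-181,289', '-15,-162,268', '1,30,61', '13,29,61', '23,18,71']
198 ['-24,-182,284', '-15,-176,277', '1,20,63', '12,21,61', '23,11,71']
200 ['-25,-180,275', '-16,-179,273', '-0,2,74', '11,6,69', '22,2,72']
202 ['-25,-181,270', '-16,-181,268', '-0,-3,72', '11,-1,68', '22,-1,67']
204 ['-25,-188,271', '-12,-2,64', '-1,-4,64', '10,-3,63', '21,-13,72']
206 ['-26,-191,267', '-16,-160,232', '-1,-7,60', '10,-9,61', '20,-21,73']
208 ['-26,-197,268', '-16,-168,234', '-2,-14,59', '10,-14,58', '20,-25,70']
210 ['-26,-202,266', '-17,-200,263', '-2,-22,60', '9,-23,60', '19,-34,71']
212 ['-27,-206,265', '-18,-209,266', '-3,-30,61', '8,-33,63', '19,-44,74']
214 ['-27,-210,261', '-18,-207,258', '-3,-35,58', '8,-37,59', '19,-36,57']
knob 2 [-0.0127 -0.1461] [[-0.014 -0.15 ]
 [-0.011 -0.142]] [0.1048 0.1115 0.1182]
side bat_head 0.67 [-0.0259 -0.1483]
side lock_ridge 0.41 [0.0024 0.0108]
top bat_head 0.29 [-0.0603 -0.2704]
top lock_ridge 0.58 [ 0.0049 -0.0001]
```

View pics/g.png

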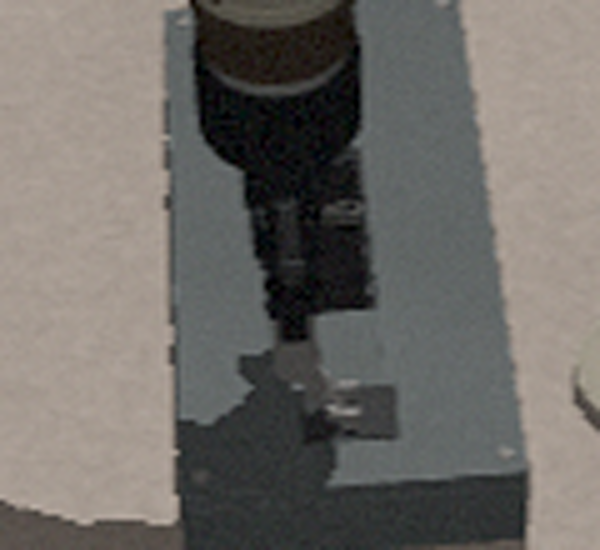

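The crop shows the ridge back at its post-side place (345,212), with the open fingers ending at about (295,338), just above the knob (298,358). Next I'll measure finger tip height.

Run:
```python
from h import *
L,z,im=tipprof("side")
for rr in range(216,238): print(rr,[f"{1000*L[rr,q,0]:.0f},{1000*L[rr,q,1]:.0f},{1000*z[rr,q]:.0f}" for q in range(286,300,2)])
```

```text
216 ['-38,-174,215', '-34,-207,252', '-29,-206,251', '-25,-205,249', '-20,-208,252', '-16,-206,249', '-6,-42,58']
217 ['-39,-174,211', '-34,-205,247', '-29,-201,241', '-25,-203,243', '-20,-203,243', '-16,-203,242', '-7,-49,61']
218 ['-39,-56,69', '-34,-204,242', '-30,-204,241', '-25,-202,239', '-20,-202,238', '-16,-202,238', '-7,-51,60']
219 ['-40,-61,71', '-34,-202,236', '-30,-200,233', '-25,-201,234', '-21,-202,235', '-16,-202,234', '-7,-53,58']
220 ['-39,-188,217', '-34,-202,233', '-30,-193,221', '-25,-193,221', '-21,-191,218', '-16,-197,225', '-7,-59,61']
221 ['-39,-189,215', '-35,-201,228', '-30,-192,217', '-25,-191,215', '-21,-193,217', '-16,-198,222', '-7,-58,56']
222 ['-40,-72,72', '-35,-196,219', '-30,-192,213', '-25,-195,216', '-21,-195,216', '-16,-197,217', '-8,-73,70']
223 ['-40,-76,72', '-35,-194,213', '-30,-195,213', '-25,-178,193', '-21,-177,190', '-16,-169,181', '-8,-78,71']
224 ['-40,-74,66', '-35,-170,180', '-30,-178,189', '-26,-176,187', '-21,-177,187', '-16,-165,172', '-8,-81,71']
225 ['-41,-85,75', '-35,-170,176', '-30,-177,185', '-26,-176,182', '-21,-177,183', '
[... 696 characters left out ...]
0,-106,72']
232 ['-42,-107,72', '-36,-148,123', '-31,-151,126', '-26,-154,128', '-21,-153,127', '-16,-150,123', '-10,-107,69']
233 ['-42,-110,73', '-37,-153,124', '-32,-151,122', '-27,-150,120', '-22,-149,119', '-17,-152,121', '-10,-114,73']
234 ['-42,-113,72', '-35,-950,1115', '-32,-150,116', '-27,-154,121', '-22,-152,118', '-17,-157,123', '-11,-143,106']
235 ['-42,-118,74', '-37,-118,73', '-32,-153,116', '-27,-148,110', '-22,-152,114', '-17,-147,107', '-12,-146,106']
236 ['-42,-119,71', '-37,-120,72', '-32,-117,68', '-27,-154,113', '-22,-148,105', '-17,-151,108', '-12,-148,103']
237 ['-43,-121,69', '-37,-124,72', '-32,-126,74', '-27,-125,72', '-22,-147,100', '-17,-151,104', '-12,-152,105']
```

Knob measured at local (−26, −145) mm, z≈121 mm as expected, and the tip is ~14 mm above the reported TCP at this opening. Descending around the knob and pinching.

Request:
{"method": "arm_command", "body": {
  "translation": [
    [-0.1,0,1.5],
    [-0.1,0,3],
    [-0.1,0,4.5],
    [-0.1,0,5.9],
    [-0.1,0,5.9]
  ],
  "turn": [0,0,0,0,0],
  "hand": [0.5,0.5,0.5,0.5,0.5]
}}

```text
clock: 14.77
eef_pos: [0.5324, -0.1269, 0.092]
tool_rot: [-0.028, 1.0, 0.001, -0.003]
ft_force: [-1.3, -0.4, -0.9]
grip_width: 0.0428
```

Run:
```python
from h import *
where()
L,z,im=tipprof("side"); r,c=240,293
cv2.imwrite("pics/h.png",cv2.resize(im[r-45:r+30,c-45:c+45,::-1],None,fx=6,fy=6,interpolation=cv2.INTER_CUBIC))
```

```text
t 14.7667 local [-0.0279 -0.1437] z 0.092 F [-1.3 -0.4 -0.9] w 0.042833407662224966 tilt [-0.006  0.001 -1.   ]
```

View pics/h.png

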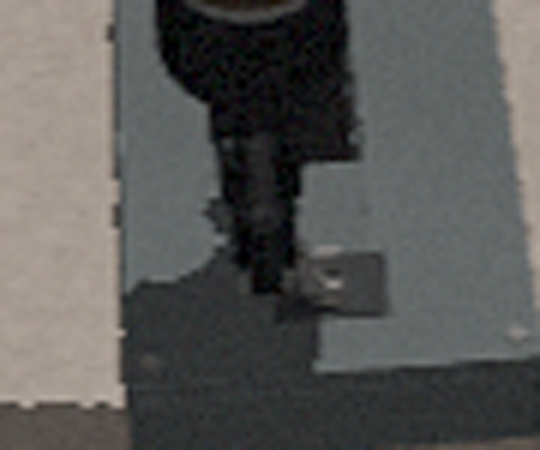

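The near finger now hides the knob, with its tip at about (268,290), straddling the bat in line. Closing.

Request:
{"method": "arm_command", "body": {
  "translation": [
    [-0.1,0,0],
    [-0.1,0,0],
    [-0.1,0,0],
    [-0.1,0,0],
    [-0.1,0,0]
  ],
  "turn": [0,0,0,0,0],
  "hand": [1,1,1,1,1]
}}

```text
clock: 15.23
eef_pos: [0.5366, -0.1286, 0.0963]
tool_rot: [-0.027, 1.0, -0.001, 0.001]
ft_force: [-0.4, -2.7, 4.7]
grip_width: 0.0154
```

Run:
```python
from h import *
where()
```

```text
t 15.2333 local [-0.0238 -0.1457] z 0.0963 F [-0.4 -2.7  4.7] w 0.015392700767790708 tilt [ 0.003 -0.002 -1.   ]
```

Pinched at 15.4 mm. Pulling the bat outward.

Request:
{"method": "arm_command", "body": {
  "translation": [
    [0.1,0,-0.3],
    [0.2,0,-0.6],
    [0.4,0,-0.9],
    [0.4,0,-0.95],
    [0.4,0,-0.95]
  ],
  "turn": [0,0,0,0,0],
  "hand": [1,1,1,1,1]
}}

```text
clock: 15.65
eef_pos: [0.5331, -0.1287, 0.1043]
tool_rot: [-0.027, 1.0, -0.001, 0.001]
ft_force: [5.7, -4.2, -6.3]
grip_width: 0.0151
```

Run:
```python
from h import *
where()
```

```text
t 15.65 local [-0.0273 -0.1456] z 0.1043 F [ 5.7 -4.2 -6.3] w 0.015144684673957395 tilt [ 0.003 -0.001 -1.   ]
```

Reported motion 8.7 mm along the bat and about the expected spring force. Swinging over the arc.

Request:
{"method": "arm_command", "body": {
  "translation": [
    [-0.7,0,-0.25],
    [-1.45,0,-0.45],
    [-2.2,0,-0.55],
    [-2.95,0,-0.6],
    [-3.7,0,-0.55]
  ],
  "turn": [0,0,0,0,0],
  "hand": [1,1,1,1,1]
}}

```text
clock: 16.07
eef_pos: [0.5626, -0.127, 0.1064]
tool_rot: [-0.027, 1.0, -0.001, -0.007]
ft_force: [-7.2, -6.4, -6.0]
grip_width: 0.015
```

Run:
```python
from h import *
where()
```

```text
t 16.0667 local [ 0.0022 -0.1455] z 0.1064 F [-7.2 -6.4 -6. ] w 0.014998087386571487 tilt [-0.014 -0.002 -1.   ]
```

The bat is only about 5 mm out at the top of the arc. I'll lift more before going on.

Request:
{"method": "arm_command", "body": {
  "translation": [
    [0,0,-0.4],
    [-0.2,0,-0.5],
    [-0.8,0,-0.45]
  ],
  "turn": [0,0,0],
  "hand": [1,1,1]
}}

```text
clock: 16.32
eef_pos: [0.5698, -0.1265, 0.1109]
tool_rot: [-0.027, 1.0, -0.001, -0.008]
ft_force: [-8.6, -7.3, -7.5]
grip_width: 0.0148
```

Run:
```python
from h import *
where()
```

```text
t 16.3167 local [ 0.0095 -0.1455] z 0.1109 F [-8.6 -7.3 -7.5] w 0.014814870657962723 tilt [-0.015 -0.002 -1.   ]
```

Request:
{"method": "arm_command", "body": {
  "translation": [
    [-0.7,0,0.05],
    [-1.4,0,0.25],
    [-2.0,0,0.45],
    [-2.3,0,0.6],
    [-2.3,0,0.6]
  ],
  "turn": [0,0,0,0,0],
  "hand": [1,1,1,1,1]
}}

```text
clock: 16.73
eef_pos: [0.5934, -0.1252, 0.1043]
tool_rot: [-0.027, 1.0, -0.0, -0.007]
ft_force: [-7.3, -6.1, -4.9]
grip_width: 0.0147
```

Run:
```python
from h import *
where()
```

```text
t 16.7333 local [ 0.0331 -0.1454] z 0.1043 F [-7.3 -6.1 -4.9] w 0.014721239192842635 tilt [-0.015 -0.001 -1.   ]
```

The knob is on the far side (angle ≈ +0.42). Lowering it in along the bat, then opening.

Request:
{"method": "arm_command", "body": {
  "translation": [
    [0.1,0,0.3],
    [0.2,0,0.6],
    [0.3,0,0.8],
    [0.3,0,0.8]
  ],
  "turn": [0,0,0,0],
  "hand": [1,1,1,1]
}}

```text
clock: 17.07
eef_pos: [0.5911, -0.1254, 0.0978]
tool_rot: [-0.027, 1.0, -0.001, -0.006]
ft_force: [-6.6, -5.3, -2.6]
grip_width: 0.0151
```

Request:
{"method": "arm_command", "body": {
  "translation": [
    [0,0,0],
    [0,0,0],
    [0,0,0],
    [0,0,0],
    [0,0,0]
  ],
  "turn": [0,0,0,0,0],
  "hand": [0.5,0.5,0.5,0.5,0.5]
}}

```text
clock: 17.48
eef_pos: [0.597, -0.124, 0.1008]
tool_rot: [-0.028, 1.0, 0.0, 0.0]
ft_force: [0.3, 0.5, 0.3]
grip_width: 0.043
```

Run:
```python
from h import *
where()
```

```text
t 17.4833 local [ 0.0367 -0.1444] z 0.1008 F [0.3 0.5 0.3] w 0.04295107673656325 tilt [ 0.001  0.    -1.   ]
```

Released with no force. I'll retreat straight up and back, then check everything.

Request:
{"method": "arm_command", "body": {
  "translation": [
    [0,0,-2],
    [0,0,-5],
    [0,0,-9],
    [0,0,-13],
    [2,0,-15]
  ],
  "turn": [0,0,0,0,0],
  "hand": [0.5,0.5,0.5,0.5,0.5]
}}

```text
clock: 17.9
eef_pos: [0.5807, -0.1253, 0.2556]
tool_rot: [-0.028, 1.0, -0.001, 0.005]
ft_force: [0.2, -0.1, 0.9]
grip_width: 0.0427
```

Request:
{"method": "arm_command", "body": {
  "translation": [
    [4,0,0],
    [8,0,0],
    [12,0,0],
    [16,0,0],
    [16,0,0]
  ],
  "turn": [0,0,0,0,0],
  "hand": [0.5,0.5,0.5,0.5,0.5]
}}

```text
clock: 18.32
eef_pos: [0.4084, -0.133, 0.2497]
tool_rot: [-0.027, 1.0, 0.001, -0.004]
ft_force: [-0.9, 0.6, -0.8]
grip_width: 0.0423
```

Run:
```python
from h import *
where(); boom()
L,z,im=tipprof("side"); cv2.imwrite("pics/i.png",cv2.resize(im[110:350,180:440,::-1],None,fx=2.5,fy=2.5,interpolation=cv2.INTER_CUBIC))
b=(z>.1)&(z<.15)&(abs(L[...,0])<.06)&(abs(L[...,1]+.145)<.035); print("knob",b.sum(),np.round(np.median(L[b],0),4),np.round(np.percentile(z[b],[2,50,98]),4), "x",np.round(np.percentile(L[b][:,0],[3,97]),4))
camera("top")
for cam in("side","top"):
  for n,zz in(("bat_head",.121),("lock_ridge",.07),("cotton_jar",0),("wax_tin",0),("dish",0)):
    for x in spot_point(cam,n)[:1]:
      p=unproj(cam,x["location"],z=zz); print(cam,n,round(x["conf"],2),np.round(RL.T@(p[:2]-O),4),p[:2].round(3))
```

```text
t 18.3167 local [-0.1521 -0.143 ] z 0.2497 F [-0.9  0.6 -0.8] w 0.04228614541864477 tilt [-0.007  0.002 -1.   ]
top head pts 681 angle 1.257 r 0.209
side head pts 358 angle 1.233 r 0.205
knob 99 [ 0.0193 -0.1495] [0.1029 0.1287 0.1377] x [0.0091 0.0314]
side bat_head 0.74 [-0.0001 -0.0414] [ 0.555 -0.023]
side lock_ridge 0.41 [0.0041 0.0114] [0.556 0.03 ]
side cotton_jar 0.58 [-0.0424 -0.3024] [ 0.527 -0.286]
side wax_tin 0.96 [ 0.091  -0.3015] [ 0.66  -0.278]
top bat_head 0.73 [ 0.15   -0.0763] [ 0.706 -0.05 ]
top lock_ridge 0.41 [-0.0047  0.0058] [0.547 0.024]
top cotton_jar 0.8 [-0.0544 -0.2973] [ 0.514 -0.282]
top wax_tin 0.97 [ 0.0988 -0.3   ] [ 0.668 -0.276]
top dish 0.85 [ 0.1858 -0.0806] [ 0.742 -0.052]
```

View pics/i.png

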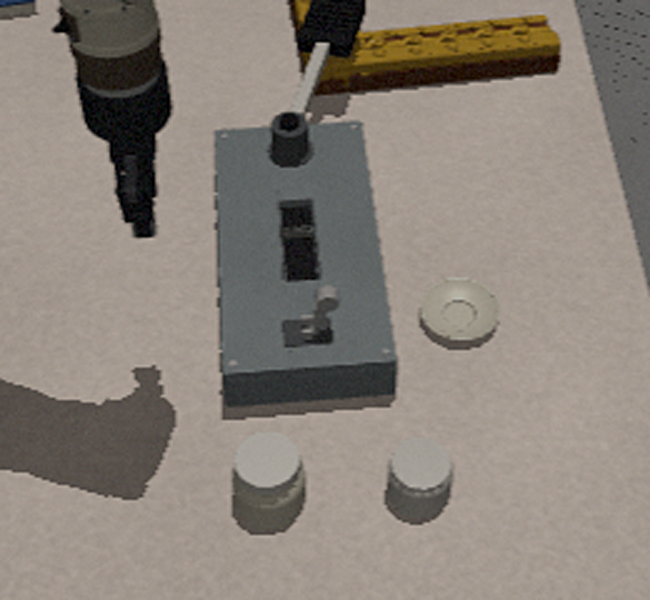

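The scene looks right: boom over the frame corner, ridge on the post side (300,230), knob now leaning away from the robot (327,297), bystanders in place. I'll compare the knob's tilt more carefully with the initial picture.

Run:
```python
from h import *
from scipy.optimize import least_squares
def cl(c,d):
    K,T=w2c(c); r,cc=np.mgrid[:400,:640]; P=np.stack([cc*d,r*d,d],-1)@np.linalg.inv(K).T; P=(P-T[:3,3])@T[:3,:3]
    return (P[...,:2]-O)@RL,P[...,2]
for c in("side","top"):
    D={"start":np.load(f"/tmp/{c}0.npy"),"now":np.median([camera(c)[1] for _ in range(5)],0)}
    for n,d in D.items():
        L,z=cl(c,d); b=(z>.112)&(z<.145)&(abs(L[...,0])<.06)&(abs(L[...,1]+.145)<.03)
        x=L[b][:,0]; zz=z[b]; print(c,n,b.sum(),"x",np.round(np.percentile(x,[2,50,98]),4),"mid",round((np.percentile(x,2)+np.percentile(x,98))/2,4),"z",np.round(np.percentile(zz,[50,90,98]),4))
    L,z=cl(c,D["now"]); s=(z<.0665)&(z>.05)&(abs(L[...,0])<.012)&(L[...,1]>-.072)&(L[...,1]<.042)
    t=(z>.0665)&(z<.08)&(abs(L[...,0])<.012)&(L[...,1]>-.06)&(L[...,1]<.035); print(c,"ridge top y",t.sum(),np.round(np.median(L[t][:,1]),4))
where()
```

```text
side start 86 x [-0.0364 -0.026  -0.015 ] mid -0.0257 z [0.1289 0.1332 0.1355]
side now 83 x [0.0112 0.0212 0.0319] mid 0.0215 z [0.1295 0.1354 0.136 ]
side ridge top y 32 -0.0017
top start 54 x [-0.0374 -0.0265 -0.0145] mid -0.026 z [0.1283 0.1339 0.1365]
top now 48 x [0.0106 0.0198 0.0307] mid 0.0207 z [0.1307 0.1341 0.135 ]
top ridge top y 25 -0.0007
t 19.5167 local [-0.1438 -0.1448] z 0.2504 F [ 0.1 -0.1 -0.3] w 0.04276689382702989 tilt [ 0. -0. -1.]
```

```bash
python3 -c "
from h import *
print(job_done()); where()"
```

```text
the job is handed in; nothing more can be done
None
the job is handed in; nothing more can be done
```

The job is done and handed in at about 19.5 s of the 64 s allowed; no verdict was reported. I slid the switch free, pushed the boom to its stop and slid the switch back to lock it. Then I pulled the bat out about 9 mm, swung it over to the far side and let it drop in.

**Last checks before handing in:**

| What | Measured | Needed |
|---|---|---|
| Lock ridge | within 2 mm of its locked place | within 6 mm |
| Boom | 1.257 rad (top camera), 1.233 rad (side camera) | above 1.17 rad |
| Toggle | about 0.72 rad (knob 21 mm past upright), near the inner end of its play | above 0.65 rad |
| Bat | knob height fits fully in | out less than 3 mm |

The jar, tin and dish showed no visible shift, and the wrist force was about zero with the hand clear of everything. I saw no contact with the frame.

**What went wrong or disagreed:**
- **Fingertip height:** the closed fingertips were about 20 mm higher than the reported TCP and `tip_reach` imply. My first push passed over the ridge without touching it. I found the slot floor by touch and corrected for it; that contact peaked at about 39 N on the wrist.
- **Bat part-way in:** halfway over the arc, the bat had slipped back to about 5 mm out, so I lifted it further before going on.
- **Trained networks:** several reports for the ridge and the bat head were off or wrong. I relied on depth measurements and forces instead.

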